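# Mesh a splined chain sprocket on a drive unit and hold it down for the circlip

### The arm

A 6-joint arm with a two-finger parallel gripper is mounted at the origin on the work surface. World frame = base frame: x ahead of the robot, y to its left, z up, the work surface at z = 0. Lengths are in m, angles in rad, forces in N, time in s.
With the tool pointing down it reaches from about 0.375 to 0.975 m from the base axis. Payload 3.8 kg.
Tool frame: the origin (TCP) lies at the very end of the fingers, on their centre line; the grasp point (between the pads) lies bot.grip_point_offset behind it (bot.grip_point_offset is the distance from the TCP to the grasp point, in m); z points along the fingers, y is the line along which they close (so a half turn about z gives the same grasp; the last joint's range is limited). The gripper opens to 85 mm and grips with 20 to 120 N. Pads are 22 mm wide; open, the fingers measure 114 mm over their backs; the gripper's body (76 mm by 85 mm) begins 54 mm behind the grasp point. The pads swing forward as they close: fully open they stand 13 mm farther back than shut.
Start: joints at [-1.381, 0.264, 1.604, -0, 1.274, -0.037], TCP at [0.152, -0.658, 0.231] pointing down, gripper open.
Joint ranges: [-2.63, 2.63], [-0.94, 2.18], [0.31, 2.57], [-1.31, 4.45], [0, 2.66], [-2.55, 2.55]. Speed limits (rad/s): [2.57, 2.57, 3.14, 3.14, 3.14, 3.14].

### API

Orientations are given as a rotation vector (axis times angle).
In Python, from workcell import bot, vision gives the robot as it stands.
- The arm moves only by the tool play_rows, never from a script. Its argument "rows" is a list of rows, each an object of numbers: "dx", "dy", "dz": the shift along the tool's x, y, z as a fraction of full scale; "roll": the turn about the tool's z as a fraction of full scale; "fingers": the closure, from 0 (fully open) to 1 (shut). In form: [{"dx": .., "dy": .., "dz": .., "roll": .., "fingers": ..}, ...]. A call has 1 to 20 rows; each row shifts and turns the commanded pose from where the row before left it, along the tool's axes as they then stand; what a row does not reach is not made up. Full scale, the value 1, is 0.04 m for a shift and 4 degrees for a turn. A row lasts 1/12 s, in which the tool goes at most 41.7 mm and 7.16 degrees, less where a joint would pass 70% of its speed; a pose out of reach is approached as far as the arm can. A call with a number of a shift or a turn outside -1 to 1 is refused whole. A call with a gripper value outside its range is refused whole. The fingers move at their own pace and stop on an object; "grip_force" is the grip in N (left out, the last holds). Time passes only in rows, so rows that do not move let the fingers close. It gives the time, the measured TCP pose, the force and the opening at its end, in the units of the state.
- bot.read_state(): the state, without advancing time (a new reading comes with each control period).
- vision.read_camera(name): name is "scene" or "top" or "wrist"; returns a dict with "pixels" (384x512x3 uint8, red, green, blue), "depth" (384x512 float32, m along the optical axis (not along the pixel's ray), 0 where there is no reading), "fx", "fy", "cx", "cy" (pixels), "R" (3x3) and "t" (3): a world point X has camera coordinates R X + t. Camera axes: x right, y down, z forward; pixel columns grow to the right and rows downward; lengths in m; the calibration is good to about 2 mm. A picture is of the moment at which its call begins.
- bot.finish_job(): hands the job in, once; it reports no verdict.
The state is a dict: "time": time; "q": joint angles; "joint_vel": joint speeds; "joint_torque": joint torques, N m; "tool_pos": TCP position; "tcp_rot": TCP orientation; "wrist_force": force on the tool from outside, world axes, zero at the start; "torque": the same for the moment, N m; "width": opening from 0.0 (shut) to 1.0 (fully open).
Only numpy, scipy, OpenCV 4.12 (cv2) and the standard library are available. Lean on these libraries where they do the work, as an engineer would, in place of code of your own. Each camera call takes 0.05 s, during which the arm holds its last target. There are 200 camera calls.

### The job

Fit the small chain sprocket with the splined bore on the drive unit's upright output shaft, boss up: turn it until its splines mesh with the shaft's, slide it down and press it fully home against the spring washer, so that the circlip groove is clear of the boss. Finish while still holding the sprocket pressed fully down in the gripper, ready for a colleague to fit the circlip; do not let go, or the spring lifts it again. Leave the other things on the bench where they are.

Things in the scene. Friction and masses are not known exactly. Their poses are not given: they have to be found in the camera images.
- sprocket: Small steel 15-tooth chain sprocket, loose, flat on the bench, boss (hub) up, 0.22 to 0.35 kg. Disc 65 mm across and 7.2 mm thick at the bottom, round boss 46 mm in diameter above it, 30 mm high in all. Through bore with 6 straight grooves, evenly spaced. Origin: centre of its underside; z up along the bore; x axis through the middle of a groove (the next ones are 60 deg apart).
- boss_top (a point): Centre of the sprocket's boss at its top face, 30 mm above the underside; same axes as the sprocket. The bore: 29.8 mm across the teeth that stand between the grooves, 35.4 mm across the groove bottoms, grooves about 8.7 mm wide at the mouth, teeth chamfered 1.5 mm at the lower end. Boss wall at least 5 mm.
- shaft_end (a point): Centre of the top end of the drive unit's upright output shaft, about 137 mm above the bench. From here down: 5 mm of cone (21 to 27.6 mm diameter), then a plain pilot 27.6 mm in diameter with the circlip groove 6 to 7.5 mm below the end. Axes: z up along the shaft, x through the middle of a spline. The gear box locks itself: the shaft cannot be turned by hand, and its angle differs each time.
- spline_top (a point): Upper end of the splines, on the shaft's axis, 11 mm below shaft_end, same axes: core 28 mm, 6 splines evenly spaced (60 deg), 7 mm wide, 33.8 mm across, chamfered 1.5 mm at the top. Play when meshed about 0.8 mm all round: the sprocket's x axis must lie along the shaft's, give or take a multiple of 60 deg, within about 3 deg (the chamfers help over some degrees more).
- home_seat (a point): Point on the shaft's axis where the centre of the sprocket's underside lies when it is fully home: 39 mm below shaft_end, 28 mm below spline_top, 98 mm above the bench. The boss then ends 9 mm below shaft_end and the circlip groove shows above it. The underside first meets the thrust ring 6 mm above this point. Axes as the drive unit.
- thrust_ring (a joint): Travel of the thrust ring on its wave spring, round the foot of the shaft: steel ring 48 mm in diameter, 3 mm thick. 0 = up (spring free), grows downwards to 0.006 m = fully pressed, hard stop. Takes 5 N to start and 11 N to press fully, the sprocket's weight included; the weight of the sprocket alone does not move it.
- drive_unit: The drive unit, bolted down: steel base plate 200 x 160 x 10 mm, aluminium worm gear box 116 x 96 mm with its top face 90 mm above the bench, black electric motor 72 mm in diameter reaching 190 mm to its +y side (top of its terminal box 98 mm). Origin: centre of the base plate's underside, straight below the shaft; z up.
- plain_sprocket: Bystander: the larger 22-tooth sprocket, 96 mm across, boss 60 mm, 28 mm high, plain round 24 mm bore without splines. Origin: centre of the underside.
- bearing: Bystander: ball bearing lying flat, 62 mm across, 16 mm high. Origin: centre of the underside.
- spacer: Bystander: plain steel spacer tube standing on end, 48 mm across, 40 mm high. Origin: centre of the underside.
- wrench: Bystander: combination spanner lying flat, 180 mm long, 8 mm high. Origin: middle of the underside.
- mallet: Bystander: soft-faced mallet lying flat, 260 mm long, wooden handle, 27 mm high. Origin: middle of the underside.
- circlip_pliers: Bystander: circlip pliers lying flat, about 180 mm long, 12 mm high. Origin: at the pivot, on the bench.
- grease_jar: Bystander: closed white grease jar, 72 mm across, 62 mm high. Origin: centre of the underside.
- oil_bottle: Bystander: white oil bottle with black cap, 60 mm across, 150 mm high. Origin: centre of the underside.
Mind the look-alikes: they are no part of the job. What is shaped like the sprocket but blue or purple is not meant.

How it is judged:
By the outcome, as a careful person would: the job done as asked, in the order asked, and still so for the second after the job is handed in, while the arm keeps its last pose, push and grip.
It also fails if it takes over 45 s, if anything falls off the work surface, if the arm or the gripper's body presses on something with over 40 N, if the wrist force passes 120 N, or if a joint passes its speed limit or range.

## Working session

There is one attempt and no reset: what is moved stays moved. The work goes in short steps, Python scripts to look and compute and a tool call to move; the robot and the scene stay as the last step left them, time stands still between calls to the robot, and variables do not carry over. Pictures are saved under pics/ and viewed, on a budget of 10 in all, crops included, one or two more only if the job needs it, and the job is handed in when it is done.

Besides the shell and the picture viewer there is one more tool, called after ">>>" by a JSON object that holds its "op" and its "data", one argument or row to a line. play_rows: Moves the arm, as the interface text tells. Its arguments: {"type":"object","properties":{"rows":{"type":"array","items":{"type":"object","properties":{"dx":{"type":"number","minimum":-1,"maximum":1},"dy":{"type":"number","minimum":-1,"maximum":1},"dz":{"type":"number","minimum":-1,"maximum":1},"roll":{"type":"number","minimum":-1,"maximum":1},"fingers":{"type":"number"}}}},"grip_force":{"type":"number"}},"required":["rows"]}

```bash
mkdir -p pics; cat > h.py <<'E'
import numpy as np, cv2
from workcell import bot, vision
def pts(c):
    v,u=np.mgrid[0:384,0:512]; d=c["depth"]
    p=np.stack([(u-c["cx"])/c["fx"]*d,(v-c["cy"])/c["fy"]*d,d],-1)
    return (p-c["t"])@np.asarray(c["R"])
def ray(c,u,v,z):
    R=np.asarray(c["R"]); o=-R.T@c["t"]; r=R.T@np.array([(u-c["cx"])/c["fx"],(v-c["cy"])/c["fy"],1])
    return o+r*(z-o[2])/r[2]
def save(c,n): cv2.imwrite(n,c["pixels"][:,:,::-1])
E
python3 - <<'E'
from h import *
import pickle
print(bot.read_state(),bot.grip_point_offset)
C={n:vision.read_camera(n) for n in("scene","top","wrist")}
pickle.dump(C,open("C0.pkl","wb"))
for n,c in C.items(): print(n,c["fx"],-np.asarray(c["R"]).T@c["t"])
a=np.hstack([C["top"]["pixels"]]); cv2.imwrite("pics/top0.png",cv2.resize(a,(800,600))[:,:,::-1])
cv2.imwrite("pics/sw0.png",cv2.resize(np.vstack([C["scene"]["pixels"],C["wrist"]["pixels"]]),(400,600))[:,:,::-1])
E
```

```text
{'time': 0.0, 'q': array([-1.38091551e+00,  2.64741537e-01,  1.60541314e+00,  3.15582163e-06,
        1.27369980e+00, -3.68810839e-02]), 'joint_vel': array([ 0.00051314, -0.00091536,  0.00217688,  0.00081485, -0.00052826,
       -0.00079454]), 'joint_torque': array([ 5.07731438e-04, -5.15104759e+01, -3.67309856e+01,  4.70132920e-05,
        1.29487971e-02,  2.12520263e-05]), 'tool_pos': array([ 0.15162574, -0.65697923,  0.22994873]), 'tcp_rot': array([-3.11918051e+00, -3.55177463e-01,  2.66612976e-04]), 'wrist_force': array([ 0.02438346, -0.57147978,  0.12705002]), 'torque': array([0.00367074, 0.00755292, 0.04193554]), 'width': 0.9979366775872788} 0.0187
scene 353.66856209161 [ 1.02966463 -0.60206054  0.75580879]
top 377.93217005181293 [ 0.4578305  -0.0998106   0.97526086]
wrist 279.2544149854546 [ 0.23325547 -0.63866125  0.37191069]
```

View pics/top0.png

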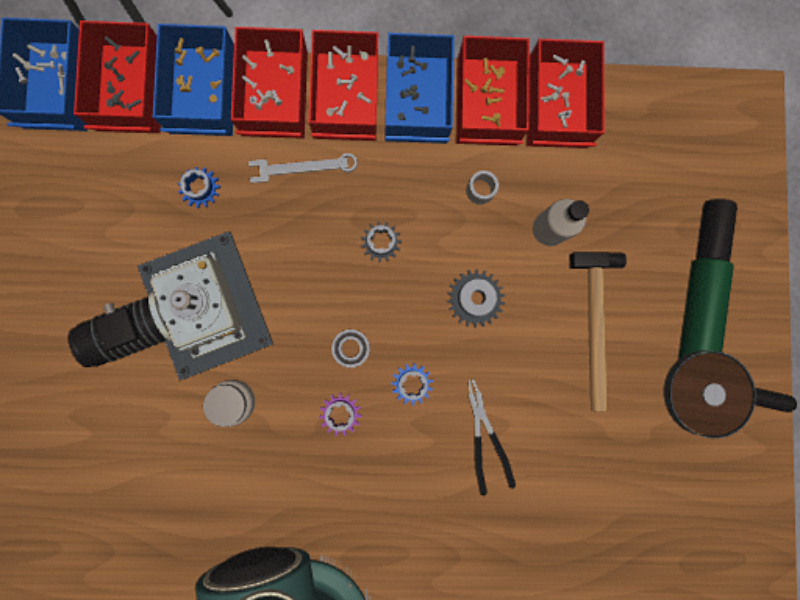

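View pics/sw0.png

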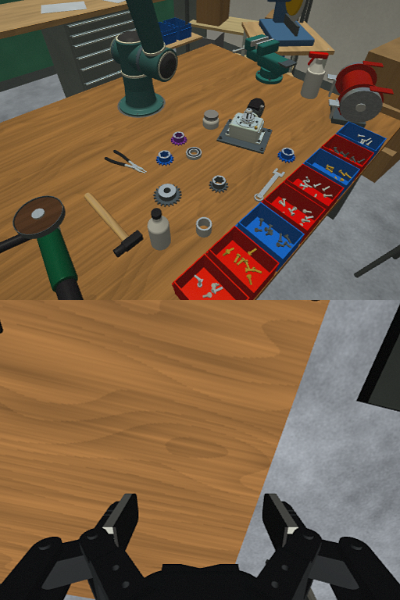

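Top view (800-scaled): grey splined sprocket at (380,241), shaft end at about (184,300). The blue and purple ones at (199,186), (412,383) and (340,414) are decoys. Next I measure both.

```bash
python3 - <<'E'
from h import *
import pickle
from scipy.spatial.transform import Rotation as Ro
C=pickle.load(open("C0.pkl","rb")); c=C["top"]; P=pts(c); s=bot.read_state()
w=C["wrist"]; R=Ro.from_rotvec(s["tcp_rot"]).as_matrix()
print("R",R.round(3).tolist()); print("cam in tool",R.T@(-np.asarray(w["R"]).T@w["t"]-s["tool_pos"]), (R.T@np.asarray(w["R"]).T).round(3).tolist())
for z,u,v in((.03,243.2,154.2),(.137,117.8,192)):
  print(ray(c,u,v,z))
g=P[140:170,228:260]; m=(g[...,2]>.024)&(g[...,2]<.036); print("boss",m.sum(),[(g[m][:,i].min()+g[m][:,i].max())/2 for i in (0,1)],np.ptp(g[m],axis=0),np.median(g[m][:,2]))
g=P[170:215,95:145]; m=(g[...,2]>.130)&(g[...,2]<.145); print("shaft",m.sum(),[(g[m][:,i].min()+g[m][:,i].max())/2 for i in (0,1)],np.ptp(g[m],axis=0),np.median(g[m][:,2]))
cr=lambda u,v,r:cv2.resize(c["pixels"][v-r:v+r,u-r:u+r],(400,400),interpolation=cv2.INTER_CUBIC)
cv2.imwrite("pics/crop1.png",np.hstack([cr(243,154,24),cr(118,192,30)])[:,:,::-1])
E
```

```text
R [[0.974, 0.225, -0.0], [0.225, -0.974, 0.002], [0.0, -0.002, -1.0]]
cam in tool [ 8.36618939e-02  7.69976935e-05 -1.41674800e-01] [[-0.0, -0.947, -0.321], [1.0, -0.001, 0.0], [-0.001, -0.321, 0.947]]
[ 0.61666387 -0.10422332  0.03      ]
[0.50647    0.16994434 0.137     ]
boss 143 [np.float64(0.6207993384837784), np.float64(-0.10483263372598962)] [0.0446906  0.04326865 0.01076436] 0.030755476788540525
shaft 123 [np.float64(0.5076945652904535), np.float64(0.1776380795695774)] [0.02483472 0.02605532 0.01172027] 0.13703626001362537
```

View pics/crop1.png

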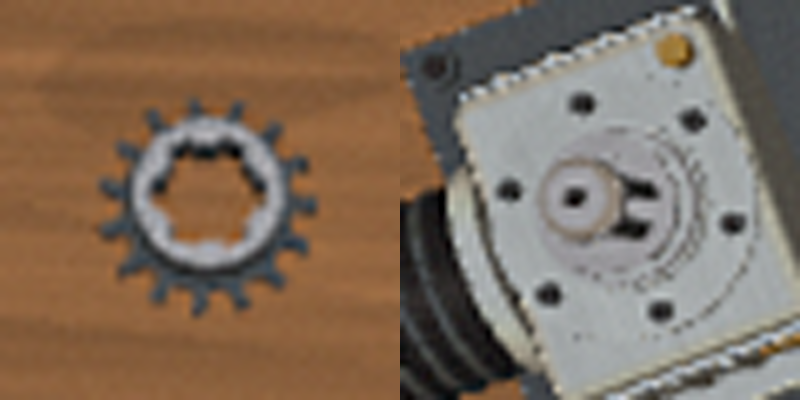

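Crop: boss centre at about (208,192) in the left crop, with the bore's grooves visible. The shaft end is at (577,197) in the right crop. Depth and ray casts agree: sprocket near (0.619,-0.104), shaft near (0.5075,0.1776). I'm moving over the sprocket for a wrist view.

>>> {"op": "play_rows", "data": {
  "rows": [
    {"dx": 0.725,"dy": -0.54,"dz": 0,"roll": 0,"fingers": 0},
    {"dx": 0.725,"dy": -0.54},
    {"dx": 0.725,"dy": -0.54},
    {"dx": 0.725,"dy": -0.54},
    {"dx": 0.725,"dy": -0.54},
    {"dx": 0.725,"dy": -0.54},
    {"dx": 0.725,"dy": -0.54},
    {"dx": 0.725,"dy": -0.54},
    {"dx": 0.725,"dy": -0.54},
    {"dx": 0.725,"dy": -0.54},
    {"dx": 0.725,"dy": -0.54},
    {"dx": 0.725,"dy": -0.54},
    {"dx": 0.725,"dy": -0.54},
    {"dx": 0.725,"dy": -0.54},
    {"dx": 0.725,"dy": -0.54},
    {"dx": 0.725,"dy": -0.54},
    {"dx": 0.725,"dy": -0.54},
    {"dx": 0.725,"dy": -0.54},
    {"dx": 0.725,"dy": -0.54},
    {"dx": 0.725,"dy": -0.54}
  ]
}}

```text
validation failed for argument at $.ro...
```

>>> {"op": "play_rows", "data": {
  "rows": [
    {"dz": 0.7},
    {"dz": 0.7},
    {"dz": 0.6},
    {},
    {}
  ]
}}

```text
validation failed for argument at $.ro...
```

```bash
python3 - <<'E'
from h import *
import pickle
s=bot.read_state(); print(s["time"],s["tool_pos"],s["q"],s["width"],s["wrist_force"])
c=vision.read_camera("wrist"); pickle.dump((c,s),open("W1.pkl","wb")); save(c,"pics/w1.png")
P=pts(c); m=(abs(P[...,2]-.030)<.003)&(np.hypot(P[...,0]-.619,P[...,1]+.104)<.04); g=P[m]
print(m.sum(),g.min(0),g.max(0),(g.min(0)+g.max(0))/2)
E
```

```text
0.15 [ 0.15167086 -0.65714887  0.23023067] [-1.38089639e+00  2.64587643e-01  1.60508302e+00  1.35620544e-06
  1.27369424e+00 -3.68635269e-02] 0.998673866061888 [-0.58309788  0.0797069   0.63650502]Traceback (most recent call last):
  File "<stdin>", line 6, in <module>
    return umr_minimum(a, axis, None, out, keepdims, initial, where)
ValueError: zero-size array to reduction operation minimum which has no identity
```

View pics/w1.png

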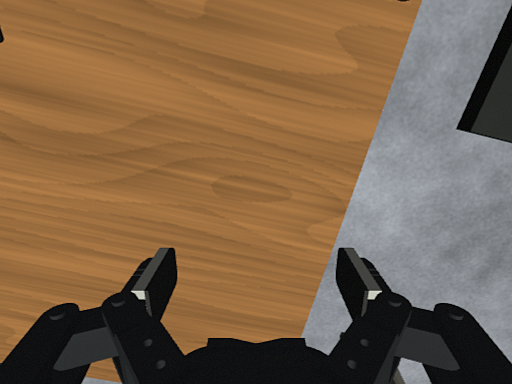

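Both moves were refused, so every row needs all its fields. The picture still shows the bare bench from the start pose (4 viewed so far). I'll resend with full rows.

>>> {"op": "play_rows", "data": {
  "rows": [
    {"dx": 0.725,"dy": -0.54,"dz": 0,"roll": 0,"fingers": 0},
    {"dx": 0.725,"dy": -0.54,"dz": 0,"roll": 0,"fingers": 0},
    {"dx": 0.725,"dy": -0.54,"dz": 0,"roll": 0,"fingers": 0},
    {"dx": 0.725,"dy": -0.54,"dz": 0,"roll": 0,"fingers": 0},
    {"dx": 0.725,"dy": -0.54,"dz": 0,"roll": 0,"fingers": 0},
    {"dx": 0.725,"dy": -0.54,"dz": 0,"roll": 0,"fingers": 0},
    {"dx": 0.725,"dy": -0.54,"dz": 0,"roll": 0,"fingers": 0},
    {"dx": 0.725,"dy": -0.54,"dz": 0,"roll": 0,"fingers": 0},
    {"dx": 0.725,"dy": -0.54,"dz": 0,"roll": 0,"fingers": 0},
    {"dx": 0.725,"dy": -0.54,"dz": 0,"roll": 0,"fingers": 0},
    {"dx": 0.725,"dy": -0.54,"dz": 0,"roll": 0,"fingers": 0},
    {"dx": 0.725,"dy": -0.54,"dz": 0,"roll": 0,"fingers": 0},
    {"dx": 0.725,"dy": -0.54,"dz": 0,"roll": 0,"fingers": 0},
    {"dx": 0.725,"dy": -0.54,"dz": 0,"roll": 0,"fingers": 0},
    {"dx": 0.725,"dy": -0.54,"dz": 0,"roll": 0,"fingers": 0},
    {"dx": 0.725,"dy": -0.54,"dz": 0,"roll": 0,"fingers": 0},
    {"dx": 0.725,"dy": -0.54,"dz": 0,"roll": 0,"fingers": 0},
    {"dx": 0.725,"dy": -0.54,"dz": 0,"roll": 0,"fingers": 0},
    {"dx": 0.725,"dy": -0.54,"dz": 0,"roll": 0,"fingers": 0},
    {"dx": 0.725,"dy": -0.54,"dz": 0,"roll": 0,"fingers": 0}
  ]
}}

```text
time: 1.87
tool_pos: [0.6206, -0.1047, 0.2311]
tcp_rot: [3.121, 0.356, -0.0]
wrist_force: [0.5, -1.2, 0.9]
width: 0.996
```

>>> {"op": "play_rows", "data": {
  "rows": [
    {"dx": 0,"dy": 0,"dz": 0.7,"roll": 0,"fingers": 0},
    {"dx": 0,"dy": 0,"dz": 0.7,"roll": 0,"fingers": 0},
    {"dx": 0,"dy": 0,"dz": 0.6,"roll": 0,"fingers": 0},
    {"dx": 0,"dy": 0,"dz": 0,"roll": 0,"fingers": 0},
    {"dx": 0,"dy": 0,"dz": 0,"roll": 0,"fingers": 0},
    {"dx": 0,"dy": 0,"dz": 0,"roll": 0,"fingers": 0}
  ]
}}

```text
time: 2.37
tool_pos: [0.6205, -0.1066, 0.1525]
tcp_rot: [3.121, 0.355, 0.002]
wrist_force: [-0.5, 0.6, 0.2]
width: 1.002
```

```bash
python3 - <<'E'
from h import *
import pickle
s=bot.read_state(); print(s["time"],s["tool_pos"],s["tcp_rot"],s["q"],s["width"],s["wrist_force"])
c=vision.read_camera("wrist"); pickle.dump((c,s),open("W1.pkl","wb")); save(c,"pics/w1b.png")
P=pts(c); m=(abs(P[...,2]-.030)<.003)&(np.hypot(P[...,0]-.619,P[...,1]+.104)<.04); g=P[m]
if len(g): print(m.sum(),g.min(0),g.max(0),(g.min(0)+g.max(0))/2)
E
```

```text
2.3667 [ 0.62049645 -0.10663886  0.15254574] [3.12100706e+00 3.55116565e-01 2.18064680e-03] [-2.09767033e-01  2.36982040e-01  1.78716838e+00  1.90979422e-05
  1.11598379e+00  1.13443005e+00] 1.0017246821290557 [-0.48387637  0.647956    0.24143995]
842 [ 0.59896258 -0.12917453  0.02700515] [ 0.64529263 -0.08334937  0.03190973] [ 0.62212761 -0.10626195  0.02945744]
```

```bash
cat >> h.py <<'E'
def rect(img,c,x,y,z,h=.036,n=400):
    "resample plane z: column=+x world, row=+y world"
    w=np.array([[x-h,y-h,z],[x+h,y-h,z],[x+h,y+h,z],[x-h,y+h,z]]); q=w@np.asarray(c["R"]).T+c["t"]
    uv=np.stack([q[:,0]/q[:,2]*c["fx"]+c["cx"],q[:,1]/q[:,2]*c["fy"]+c["cy"]],1).astype(np.float32)
    H=cv2.getPerspectiveTransform(uv,np.float32([[0,0],[n-1,0],[n-1,n-1],[0,n-1]]))
    return cv2.warpPerspective(img,H,(n,n),flags=cv2.INTER_LINEAR)
def phase(val,h,r0,r1):
    "6-fold phase (deg mod 60) of the maximum of val in annulus"
    n=val.shape[0]; a=(np.arange(n)-(n-1)/2)*2*h/(n-1); X,Y=np.meshgrid(a,a); r=np.hypot(X,Y); k=(r>r0)&(r<r1)
    th=np.arctan2(Y,X)[k]; v=val[k].astype(float); f=(v-v.mean())@np.exp(6j*th)
    return np.degrees(np.angle(f))/6%60, abs(f)/len(v)/v.std()
E
cat > m1.py <<'E'
from h import *
import pickle,sys
c,s=pickle.load(open("W1.pkl","rb")); g=cv2.cvtColor(c["pixels"],cv2.COLOR_RGB2GRAY)
hs=c["pixels"].astype(float); sat=(hs.max(2)-hs.min(2))
P=pts(c); top=(abs(P[...,2]-.030)<.004).astype(np.float32)
x,y=.6213,-.1063
I=rect(c["pixels"],c,x,y,.03); 
for nm,v in (("sat",rect(sat.astype(np.float32),c,x,y,.03)),("depth",1-rect(top,c,x,y,.03)),("dark",255-rect(g,c,x,y,.03))):
    print(nm,[tuple(np.round(phase(v,.036,a,b),2)) for a,b in((.0150,.0175),(.0155,.017),(.014,.018))])
m=(rect(top,c,x,y,.03)>.5).astype(np.uint8)
cs,_=cv2.findContours(m,cv2.RETR_EXTERNAL,cv2.CHAIN_APPROX_NONE); k=max(cs,key=cv2.contourArea); (a,b),r=cv2.minEnclosingCircle(k)
M=cv2.moments(cv2.convexHull(k)); print("circ",x+(a-199.5)*.072/399,y+(b-199.5)*.072/399,r*.072/399,"hull",x+(M["m10"]/M["m00"]-199.5)*.072/399,y+(M["m01"]/M["m00"]-199.5)*.072/399)
cv2.imwrite("pics/rect1.png",np.hstack([I[:,:,::-1],cv2.cvtColor(m*255,cv2.COLOR_GRAY2BGR)]))
E
python3 m1.py
```

```text
sat [(np.float64(38.01), np.float64(0.1)), (np.float64(37.4), np.float64(0.13)), (np.float64(38.8), np.float64(0.05))]
depth [(np.float64(32.98), np.float64(0.38)), (np.float64(33.19), np.float64(0.41)), (np.float64(32.85), np.float64(0.34))]
dark [(np.float64(32.14), np.float64(0.51)), (np.float64(32.1), np.float64(0.54)), (np.float64(32.29), np.float64(0.45))]
circ 0.6225802761909657 -0.10598541929775611 0.02376093034098919 hull 0.6226601866308193 -0.10619297318430655
```

View pics/rect1.png

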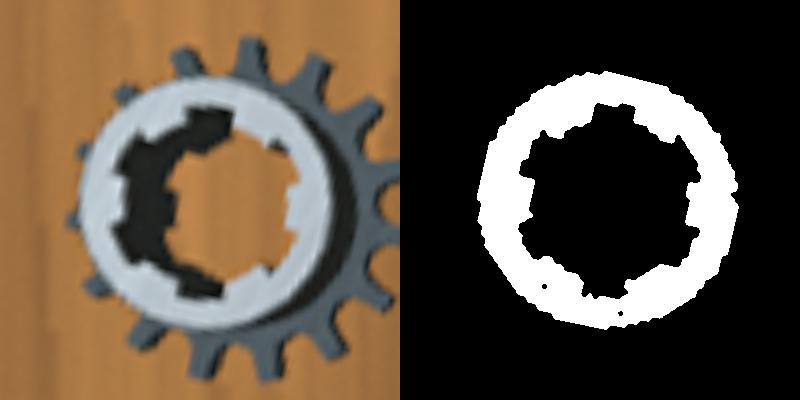

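Rectified view: boss centre about (206,202), grooves at roughly (213,115), (130,152), (130,240) and (200,293), so the groove phase is about 33° mod 60. Next is the shaft.

>>> {"op": "play_rows", "data": {
  "rows": [
    {"dx": 0,"dy": 0,"dz": -0.9,"roll": 0,"fingers": 0},
    {"dx": 0,"dy": 0,"dz": -0.9,"roll": 0,"fingers": 0},
    {"dx": 0,"dy": 0,"dz": -0.7,"roll": 0,"fingers": 0},
    {"dx": -0.144,"dy": -0.944,"dz": 0,"roll": 0,"fingers": 0},
    {"dx": -0.144,"dy": -0.944,"dz": 0,"roll": 0,"fingers": 0},
    {"dx": -0.144,"dy": -0.944,"dz": 0,"roll": 0,"fingers": 0},
    {"dx": -0.144,"dy": -0.944,"dz": 0,"roll": 0,"fingers": 0},
    {"dx": -0.144,"dy": -0.944,"dz": 0,"roll": 0,"fingers": 0},
    {"dx": -0.144,"dy": -0.944,"dz": 0,"roll": 0,"fingers": 0},
    {"dx": -0.144,"dy": -0.944,"dz": 0,"roll": 0,"fingers": 0},
    {"dx": -0.144,"dy": -0.944,"dz": 0,"roll": 0,"fingers": 0},
    {"dx": 0,"dy": 0,"dz": 0,"roll": 0,"fingers": 0},
    {"dx": 0,"dy": 0,"dz": 0,"roll": 0,"fingers": 0},
    {"dx": 0,"dy": 0,"dz": 0,"roll": 0,"fingers": 0}
  ]
}}

```text
time: 3.58
tool_pos: [0.5079, 0.1776, 0.2533]
tcp_rot: [3.121, 0.357, 0.006]
wrist_force: [1.2, -0.1, -0.4]
width: 1.001
```

```bash
sed -i 's/x,y=.6213,-.1063/x,y=.6225,-.1060/' m1.py; python3 m1.py; cat > m2.py <<'E'
from h import *
import pickle
c,s=pickle.load(open("W2.pkl","rb")); P=pts(c); x,y=.5075,.1776
for z,t in((.137,.0015),(.126,.0015)):
    m=(abs(P[...,2]-z)<t)&(np.hypot(P[...,0]-x,P[...,1]-y)<.022); g=P[m]
    if len(g): print(z,m.sum(),(g.min(0)+g.max(0))/2,np.ptp(g,axis=0),g.mean(0))
I=[rect(c["pixels"],c,x,y,z,.026) for z in(.137,.125)]
cv2.imwrite("pics/rect2.png",np.hstack(I)[:,:,::-1])
E
python3 - <<'E'
from h import *
import pickle
s=bot.read_state(); print(s["time"],s["tool_pos"],s["tcp_rot"],s["q"])
pickle.dump((vision.read_camera("wrist"),s),open("W2.pkl","wb"))
E
python3 m2.py
```

```text
sat [(np.float64(36.59), np.float64(0.14)), (np.float64(36.91), np.float64(0.15)), (np.float64(35.28), np.float64(0.09))]
depth [(np.float64(32.67), np.float64(0.58)), (np.float64(32.58), np.float64(0.62)), (np.float64(32.78), np.float64(0.46))]
dark [(np.float64(32.28), np.float64(0.57)), (np.float64(32.27), np.float64(0.6)), (np.float64(32.37), np.float64(0.47))]
circ 0.6226379789194667 -0.10602373762776081 0.023798644560620297 hull 0.6226665101640606 -0.10621177173648305
3.5833 [0.50787859 0.17762194 0.2533337 ] [3.12125302 0.35667779 0.00566459] [ 2.90565384e-01 -1.18523233e-02  1.87169871e+00 -6.84103618e-04
  1.27820004e+00  1.63399716e+00]
0.137 336 [0.50943875 0.17712548 0.13691338] [0.02192521 0.02182119 0.00279369] [0.50983208 0.17697695 0.13656207]
0.126 95 [0.50975525 0.17767377 0.12586805] [0.03140427 0.03270731 0.0027338 ] [0.51560935 0.17779034 0.12547298]
```

View pics/rect2.png

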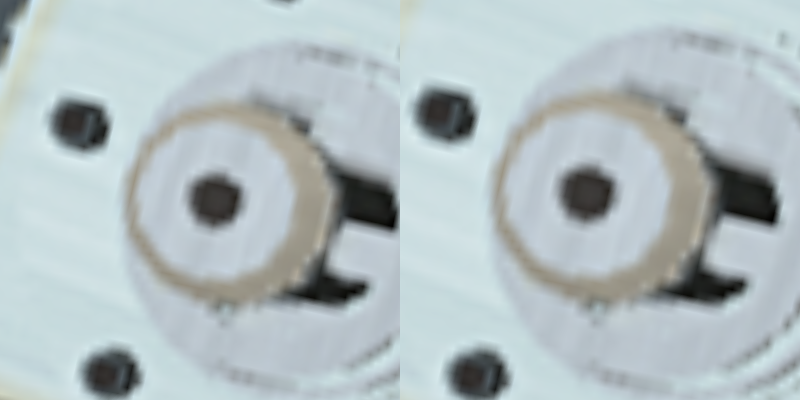

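Rectified view at z=.137 and .125: shaft centre hole at (215,200), i.e. about (.5095,.1777). One spline shows between the dark gaps at right, around (740,243). I'll use the depth points for its angle.

```bash
cat > m3.py <<'E'
from h import *
import pickle,sys
c,s=pickle.load(open(sys.argv[1],"rb")); P=pts(c); x,y=float(sys.argv[2]),float(sys.argv[3])
r=np.hypot(P[...,0]-x,P[...,1]-y); th=np.degrees(np.arctan2(P[...,1]-y,P[...,0]-x))
m=(r>.0146)&(r<.0176)&(P[...,2]>.108)&(P[...,2]<.1275)
t=th[m]%360; h,_=np.histogram(t,bins=np.arange(0,361,5)); print(m.sum()); print(h.tolist())
m2=m&(P[...,2]>.1225); t2=th[m2]; print("top pts",m2.sum(),"phase",np.degrees(np.angle(np.exp(6j*np.radians(t2)).mean()))/6%60, abs(np.exp(6j*np.radians(t2)).mean()),np.histogram(t2%360,bins=np.arange(0,361,10))[0].tolist())
print("phase all",np.degrees(np.angle(np.exp(6j*np.radians(t)).mean()))/6%60,abs(np.exp(6j*np.radians(t)).mean()))
E
python3 m3.py W2.pkl .5096 .1775
```

```text
150
[0, 4, 8, 5, 10, 7, 5, 0, 0, 0, 0, 0, 0, 1, 12, 4, 3, 4, 3, 0, 0, 0, 0, 0, 0, 0, 6, 2, 3, 1, 3, 0, 0, 0, 0, 0, 0, 0, 0, 2, 1, 1, 1, 0, 0, 0, 0, 0, 0, 0, 3, 3, 3, 2, 13, 1, 0, 0, 0, 0, 0, 1, 6, 6, 6, 7, 12, 1, 0, 0, 0, 0]
top pts 85 phase 22.370501527955124 0.7211835995925786 [2, 5, 8, 3, 0, 0, 0, 7, 5, 3, 0, 0, 0, 5, 4, 3, 0, 0, 0, 2, 2, 1, 0, 0, 0, 6, 5, 5, 0, 0, 1, 6, 8, 4, 0, 0]
phase all 22.24890803368915 0.6604061768915854
```

The depth points show six clean spline groups, with phase about 22° against the sprocket's groove phase of about 32.4°. So the sprocket needs about -10.5° (roll about +10.5°) after grasping. I'm going back to grasp it.

>>> {"op": "play_rows", "data": {
  "rows": [
    {"dx": 0.147,"dy": 0.942,"dz": 0,"roll": 0,"fingers": 0},
    {"dx": 0.147,"dy": 0.942,"dz": 0,"roll": 0,"fingers": 0},
    {"dx": 0.147,"dy": 0.942,"dz": 0,"roll": 0,"fingers": 0},
    {"dx": 0.147,"dy": 0.942,"dz": 0,"roll": 0,"fingers": 0},
    {"dx": 0.147,"dy": 0.942,"dz": 0,"roll": 0,"fingers": 0},
    {"dx": 0.147,"dy": 0.942,"dz": 0,"roll": 0,"fingers": 0},
    {"dx": 0.147,"dy": 0.942,"dz": 0,"roll": 0,"fingers": 0},
    {"dx": 0.147,"dy": 0.942,"dz": 0,"roll": 0,"fingers": 0},
    {"dx": 0,"dy": 0,"dz": 0.9,"roll": 0,"fingers": 0},
    {"dx": 0,"dy": 0,"dz": 0.9,"roll": 0,"fingers": 0},
    {"dx": 0,"dy": 0,"dz": 0.9,"roll": 0,"fingers": 0},
    {"dx": 0,"dy": 0,"dz": 0.9,"roll": 0,"fingers": 0},
    {"dx": 0,"dy": 0,"dz": 0.9,"roll": 0,"fingers": 0},
    {"dx": 0,"dy": 0,"dz": 0.7,"roll": 0,"fingers": 0},
    {"dx": 0,"dy": 0,"dz": 0,"roll": 0,"fingers": 0},
    {"dx": 0,"dy": 0,"dz": 0,"roll": 0,"fingers": 0},
    {"dx": 0,"dy": 0,"dz": 0,"roll": 0,"fingers": 0}
  ]
}}

```text
time: 5.05
tool_pos: [0.6221, -0.107, 0.0452]
tcp_rot: [3.121, 0.353, 0.004]
wrist_force: [0.9, -0.6, -0.5]
width: 1.008
```

>>> {"op": "play_rows", "data": {
  "rows": [
    {"dx": 0,"dy": -0.03,"dz": 0.45,"roll": 0,"fingers": 0},
    {"dx": 0,"dy": 0,"dz": 0.35,"roll": 0,"fingers": 0},
    {"dx": 0,"dy": 0,"dz": 0.13,"roll": 0,"fingers": 0},
    {"dx": 0,"dy": 0,"dz": 0,"roll": 0,"fingers": 0},
    {"dx": 0,"dy": 0,"dz": 0,"roll": 0,"fingers": 0}
  ]
}}

```text
time: 5.47
tool_pos: [0.6206, -0.1044, 0.0066]
tcp_rot: [3.121, 0.356, 0.001]
wrist_force: [0.4, -0.5, -0.0]
width: 1.004
```

>>> {"op": "play_rows", "data": {
  "grip_force": 60,
  "rows": [
    {"dx": 0,"dy": 0,"dz": 0,"roll": 0,"fingers": 0.3},
    {"dx": 0,"dy": 0,"dz": 0,"roll": 0,"fingers": 0.4},
    {"dx": 0,"dy": 0,"dz": 0,"roll": 0,"fingers": 0.5},
    {"dx": 0,"dy": 0,"dz": 0,"roll": 0,"fingers": 1},
    {"dx": 0,"dy": 0,"dz": 0,"roll": 0,"fingers": 1},
    {"dx": 0,"dy": 0,"dz": 0,"roll": 0,"fingers": 1},
    {"dx": 0,"dy": 0,"dz": 0,"roll": 0,"fingers": 1},
    {"dx": 0,"dy": 0,"dz": 0,"roll": 0,"fingers": 1},
    {"dx": 0,"dy": 0,"dz": 0,"roll": 0,"fingers": 1}
  ]
}}

```text
time: 6.22
tool_pos: [0.6213, -0.1045, 0.0073]
tcp_rot: [3.121, 0.356, 0.003]
wrist_force: [-0.7, -0.2, 4.4]
width: 0.516
```

```bash
sed -i 's/"W1.pkl"/sys.argv[1]/; s/x,y=.6225,-.1060/x,y,Z=map(float,sys.argv[2:5])/; s/rect1/rect_/; s/c,x,y,.03)/c,x,y,Z)/g; s/-.030)<.004/-Z)<.004/' m1.py; python3 - <<'E'
from h import *
import pickle
s=bot.read_state(); print(s["time"],s["tool_pos"],s["tcp_rot"],s["width"],s["wrist_force"])
c=vision.read_camera("wrist");pickle.dump((c,s),open("W3.pkl","wb"))
P=pts(c); d=P-np.array([.622,-.106,0]); m=(np.hypot(d[...,0],d[...,1])<.028); print(np.histogram(P[m][:,2],bins=np.arange(0,.06,.005)))
E
python3 m1.py W3.pkl .6225 -.106 .03
```

```text
6.2167 [ 0.62130954 -0.10452007  0.00730861] [3.12080068e+00 3.55521015e-01 2.94622471e-03] 0.5156377013989701 [-0.66095385 -0.18078245  4.40176126]
(array([ 460, 1226,  621,  723,  846, 2949,  916,  250,  279,  557,   76]), array([0.   , 0.005, 0.01 , 0.015, 0.02 , 0.025, 0.03 , 0.035, 0.04 ,
       0.045, 0.05 , 0.055]))Traceback (most recent call last):
  File "m1.py", line 5, in <module>
    P=pts(c); top=(abs(P[...,2]-Z)<.004).astype(np.float32)
                                ^
NameError: name 'Z' is not defined
```

```bash
python3 - <<'E'
L=open('m1.py').read().split('\n')
i=[k for k,l in enumerate(L) if l.startswith('x,y')][0]; l=L.pop(i); L.insert(2,l); open('m1.py','w').write('\n'.join(L))
E
python3 m1.py W3.pkl .6225 -.106 .03
```

```text
sat [(np.float64(43.9), np.float64(0.2)), (np.float64(43.96), np.float64(0.23)), (np.float64(45.37), np.float64(0.16))]
depth [(np.float64(34.09), np.float64(0.26)), (np.float64(34.21), np.float64(0.27)), (np.float64(33.81), np.float64(0.23))]
dark [(np.float64(30.48), np.float64(0.37)), (np.float64(30.36), np.float64(0.4)), (np.float64(30.61), np.float64(0.34))]
circ 0.6271917293233084 -0.10464661654135338 0.035524724286301684 hull 0.6241456373009229 -0.10466351081451722
```

>>> {"op": "play_rows", "data": {
  "rows": [
    {"dx": 0,"dy": 0,"dz": -0.2,"roll": 0,"fingers": 1},
    {"dx": 0,"dy": 0,"dz": -0.6,"roll": 0,"fingers": 1},
    {"dx": 0,"dy": 0,"dz": -0.9,"roll": 0,"fingers": 1},
    {"dx": 0,"dy": 0,"dz": -0.9,"roll": 0,"fingers": 1},
    {"dx": 0,"dy": 0,"dz": -0.9,"roll": 0,"fingers": 1},
    {"dx": 0,"dy": 0,"dz": -0.7,"roll": 0,"fingers": 1},
    {"dx": 0,"dy": 0,"dz": -0.3,"roll": 0,"fingers": 1},
    {"dx": 0,"dy": 0,"dz": 0,"roll": 0,"fingers": 1},
    {"dx": 0,"dy": 0,"dz": 0,"roll": 0,"fingers": 1}
  ]
}}

```text
time: 7.02
tool_pos: [0.6197, -0.1042, 0.1852]
tcp_rot: [-3.121, -0.355, 0.001]
wrist_force: [-0.5, 0.2, -4.1]
width: 0.517
```

```bash
python3 - <<'E'
from h import *
import pickle
s=bot.read_state(); print(s["time"],s["tool_pos"],s["tcp_rot"],s["width"],s["wrist_force"])
pickle.dump((vision.read_camera("wrist"),s),open("W4.pkl","wb"))
E
python3 m1.py W4.pkl .6225 -.1055 .203
```

```text
7.0167 [ 0.61973075 -0.10420971  0.18520251] [-3.12113373e+00 -3.55488745e-01  1.30224799e-03] 0.5166528695610973 [-0.47249036  0.17211485 -4.12976157]
sat [(np.float64(49.25), np.float64(0.04)), (np.float64(43.19), np.float64(0.02)), (np.float64(47.92), np.float64(0.08))]
depth [(np.float64(31.1), np.float64(0.16)), (np.float64(31.03), np.float64(0.15)), (np.float64(31.84), np.float64(0.16))]
dark [(np.float64(4.44), np.float64(0.01)), (np.float64(2.76), np.float64(0.01)), (np.float64(16.81), np.float64(0.01))]
circ 0.6260187969924813 -0.10423684210526316 0.03567336462494126 hull 0.6326280726051013 -0.10196561764971544
```

View pics/rect_.png

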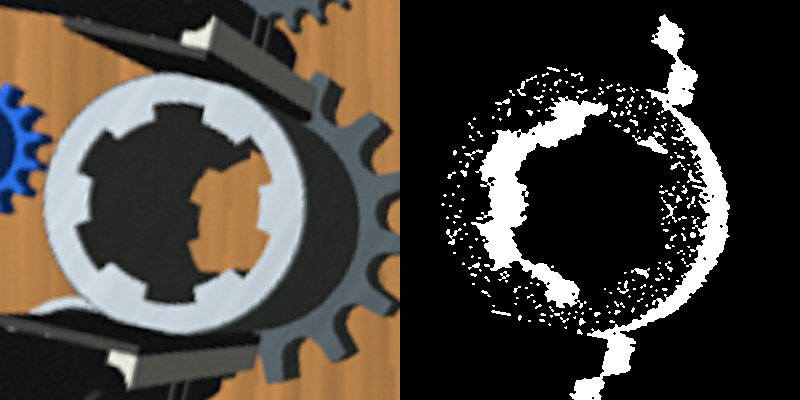

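Held view: the boss is gripped between the pads, centre about (174,202) with the bore clear. It's off-centre only because my plane height was too low; the boss top is at TCP + 23 mm ≈ .208. I'll recompute at that height.

```bash
cat > m4.py <<'E'
from h import *
import pickle,sys
c,s=pickle.load(open(sys.argv[1],"rb")); Z=s["tool_pos"][2]+.023; x,y=s["tool_pos"][:2]; h=.036
px=c["pixels"].astype(int); bright=((px.min(2)>125)&(px.max(2)-px.min(2)<45)).astype(np.float32)
for k in range(3):
    m=(rect(bright,c,x,y,Z)>.5).astype(np.uint8); n,l,st,ce=cv2.connectedComponentsWithStats(m); j=1+st[1:,4].argmax(); m=(l==j).astype(np.uint8)
    m=cv2.morphologyEx(m,cv2.MORPH_OPEN,np.ones((15,15),np.uint8))
    hull=cv2.convexHull(max(cv2.findContours(m,0,1)[0],key=cv2.contourArea)); (a,b),(d1,d2),_=cv2.fitEllipse(hull)
    x+=(a-199.5)*2*h/399; y+=(b-199.5)*2*h/399
    print("centre",x,y,Z,"diam",d1*2*h/399,d2*2*h/399,"phase",[phase(1.-m,h,p,q) for p,q in((.0152,.0172),(.014,.018))])
R=__import__("scipy.spatial.transform",fromlist=["x"]).Rotation.from_rotvec(s["tcp_rot"]).as_matrix()
print("tool yaw",np.degrees(np.arctan2(R[1,0],R[0,0])),"offset in tool",R.T@(np.array([x,y,Z])-s["tool_pos"]),"tilt",R[2])
E
python3 m4.py W4.pkl; python3 m4.py W1.pkl|head -0; for a in ".5096 .1775" ".5090 .1775" ".5096 .1780" ".5102 .1772"; do python3 m3.py W2.pkl $a|grep phase|cut -c1-60; done
```

```text
centre 0.6212321935895028 -0.10399958671852505 0.20820250976355903 diam 0.045102093001057324 0.045274096496123115 phase [(np.float64(32.494344794867956), np.float64(0.3659611913964729)), (np.float64(32.558813715085535), np.float64(0.3177521051452887))]
centre 0.6212418499936968 -0.10397561779964581 0.20820250976355903 diam 0.04505460397820723 0.04532939434768561 phase [(np.float64(32.579164523667615), np.float64(0.6262099990808944)), (np.float64(32.555676400432404), np.float64(0.43167686384605564))]
centre 0.6212516055226559 -0.1039992425353131 0.20820250976355903 diam 0.04499018114132989 0.045307658489485425 phase [(np.float64(32.67064339615693), np.float64(0.6262386751671556)), (np.float64(32.66309055874329), np.float64(0.4323278691439695))]
tool yaw 12.995676320434473 offset in tool [ 0.00151101  0.00012838 -0.02300125] tilt [-7.92179409e-04 -3.71313033e-04 -9.99999617e-01]
top pts 85 phase 22.370501527955124 0.7211835995925786 [2, 5
phase all 22.24890803368915 0.6604061768915854
top pts 97 phase 22.324324152150634 0.6951446865420525 [3, 7
phase all 22.397042676998865 0.6020971747341617
top pts 80 phase 21.90588831767296 0.6927813790296611 [2, 7,
phase all 21.90005362890331 0.6523183331374076
top pts 80 phase 22.96686920306979 0.6983524629532208 [0, 5,
phase all 22.820008240056662 0.6781799939713078Traceback (most recent call last):
  File "m4.py", line 8, in <module>
    hull=cv2.convexHull(max(cv2.findContours(m,0,1)[0],key=cv2.contourArea)); (a,b),(d1,d2),_=cv2.fitEllipse(hull)
                        ~~~^^^^^^^^^^^^^^^^^^^^^^^^^^^^^^^^^^^^^^^^^^^^^^^^
ValueError: max() iterable argument is empty
```

Grip is good: sprocket phase 32.6°, shaft about 22.2°, and the in-tool offset (1.5, 0.1 mm) matches the bias seen at the shaft. The TCP target is about (.508,.1776) with roll +10.5°.

>>> {"op": "play_rows", "data": {
  "rows": [
    {"dx": -0.142,"dy": -0.937,"dz": 0,"roll": 0,"fingers": 1},
    {"dx": -0.142,"dy": -0.937,"dz": 0,"roll": 0,"fingers": 1},
    {"dx": -0.142,"dy": -0.937,"dz": 0,"roll": 0,"fingers": 1},
    {"dx": -0.142,"dy": -0.937,"dz": 0,"roll": 0,"fingers": 1},
    {"dx": -0.142,"dy": -0.937,"dz": 0,"roll": 0,"fingers": 1},
    {"dx": -0.142,"dy": -0.937,"dz": 0,"roll": 0,"fingers": 1},
    {"dx": -0.142,"dy": -0.937,"dz": 0,"roll": 0,"fingers": 1},
    {"dx": -0.142,"dy": -0.937,"dz": 0,"roll": 0,"fingers": 1},
    {"dx": 0,"dy": 0,"dz": 0,"roll": 0.875,"fingers": 1},
    {"dx": 0,"dy": 0,"dz": 0,"roll": 0.875,"fingers": 1},
    {"dx": 0,"dy": 0,"dz": 0,"roll": 0.875,"fingers": 1},
    {"dx": 0,"dy": 0,"dz": 0,"roll": 0,"fingers": 1},
    {"dx": 0,"dy": 0,"dz": 0,"roll": 0,"fingers": 1},
    {"dx": 0,"dy": 0,"dz": 0,"roll": 0,"fingers": 1}
  ]
}}

```text
time: 8.23
tool_pos: [0.5075, 0.1771, 0.1841]
tcp_rot: [3.14, 0.07, -0.005]
wrist_force: [-0.2, -0.2, -3.8]
width: 0.509
```

```bash
python3 - <<'E'
from h import *
import pickle
for i in range(3):
    c=vision.read_camera("wrist"); s=bot.read_state(); print(s["time"],s["tool_pos"],s["tcp_rot"],s["width"],s["wrist_force"],s["q"][5])
pickle.dump((c,s),open("W5.pkl","wb"))
x,y=.5095,.1777
I=[rect(c["pixels"],c,s["tool_pos"][0],s["tool_pos"][1],s["tool_pos"][2]+.023),rect(c["pixels"],c,x,y,.137)]
cv2.imwrite("pics/rect5.png",np.hstack(I)[:,:,::-1])
E
python3 m4.py W5.pkl
```

```text
8.2833 [0.50789623 0.17715218 0.18463813] [ 3.14019186  0.06955593 -0.00381061] 0.5123720791361877 [ 0.2259097  -0.25821328 -3.4066947 ] 1.8157600891504342
8.3333 [0.5081679  0.17718334 0.18504642] [ 3.14036442e+00  6.90914556e-02 -2.74525571e-03] 0.5122828237734351 [ 0.66961956 -0.25190807 -2.36534403] 1.8159951974907858
8.3833 [0.50839715 0.17722123 0.18542629] [ 3.14058198e+00  6.85863460e-02 -1.67233141e-03] 0.5151715634841711 [ 0.29992008 -0.18563183 -2.42397003] 1.8162460166186716
centre 0.502262664101874 0.17151068503959366 0.20842629294476553 diam 0.04637346723742951 0.06721833698014566 phase [(np.float64(24.028094358015164), np.float64(0.28480303464056367)), (np.float64(23.895727783768944), np.float64(0.2323474459053222))]
centre 0.5025435148493482 0.17120369288880655 0.20842629294476553 diam 0.046493127349624054 0.06710206913768797 phase [(np.float64(43.35455775396392), np.float64(0.20315087310752444)), (np.float64(43.774710767763736), np.float64(0.17072999118970394))]
centre 0.5022998331352975 0.17128943030363267 0.20842629294476553 diam 0.046909473390507515 0.0669351210056391 phase [(np.float64(44.20054405632954), np.float64(0.19694691220852908)), (np.float64(44.13815787070325), np.float64(0.16858472736514332))]
tool yaw 2.502129963073451 offset in tool [-0.00637508  0.00566543 -0.02299184] tilt [-1.07018103e-03  2.38086093e-04 -9.99999399e-01]
```

View pics/rect5.png

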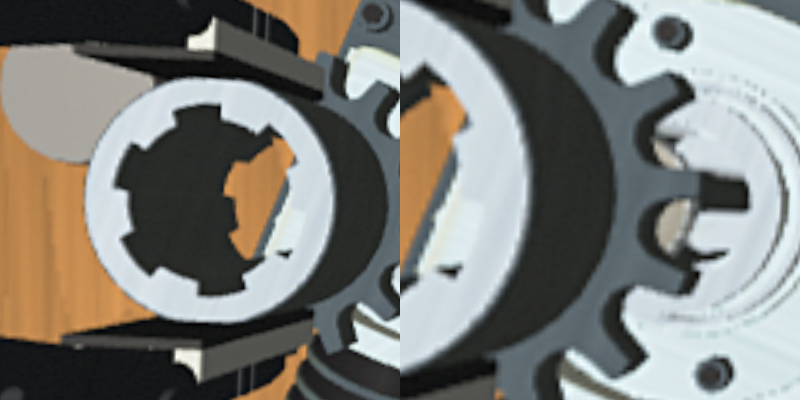

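Held view at the shaft: boss centred at about (210,201), with grooves at (198,112) and the rest giving about 22°, in line with the splines. The shaft lies just behind, under the bore. Descending onto the pilot.

>>> {"op": "play_rows", "data": {
  "grip_force": 90,
  "rows": [
    {"dx": 0,"dy": -0.01,"dz": 0.4,"roll": 0,"fingers": 1},
    {"dx": 0,"dy": 0,"dz": 0.4,"roll": 0,"fingers": 1},
    {"dx": 0,"dy": 0,"dz": 0.1,"roll": 0,"fingers": 1},
    {"dx": 0,"dy": 0,"dz": 0.1,"roll": 0,"fingers": 1},
    {"dx": 0,"dy": 0,"dz": 0.1,"roll": 0,"fingers": 1},
    {"dx": 0,"dy": 0,"dz": 0.1,"roll": 0,"fingers": 1},
    {"dx": 0,"dy": 0,"dz": 0,"roll": 0,"fingers": 1},
    {"dx": 0,"dy": 0,"dz": 0,"roll": 0,"fingers": 1},
    {"dx": 0,"dy": 0,"dz": 0,"roll": 0,"fingers": 1}
  ]
}}

```text
time: 9.13
tool_pos: [0.509, 0.1781, 0.1387]
tcp_rot: [-3.141, -0.068, -0.001]
wrist_force: [-0.1, -1.0, -3.2]
width: 0.51
```

>>> {"op": "play_rows", "data": {
  "rows": [
    {"dx": 0,"dy": 0,"dz": 0.1,"roll": 0,"fingers": 1},
    {"dx": 0,"dy": 0,"dz": 0.05,"roll": 0,"fingers": 1},
    {"dx": 0,"dy": 0,"dz": 0.05,"roll": 0,"fingers": 1},
    {"dx": 0,"dy": 0,"dz": 0.05,"roll": 0,"fingers": 1},
    {"dx": 0,"dy": 0,"dz": 0,"roll": 0,"fingers": 1},
    {"dx": 0,"dy": 0,"dz": 0,"roll": 0,"fingers": 1}
  ]
}}

```text
time: 9.63
tool_pos: [0.5084, 0.1779, 0.1278]
tcp_rot: [3.141, 0.068, -0.001]
wrist_force: [0.7, 0.6, -2.8]
width: 0.509
```

The underside is now about 5 mm below the spline tops with no contact force, so the splines are meshed. Continuing towards the ring.

>>> {"op": "play_rows", "data": {
  "rows": [
    {"dx": 0,"dy": 0,"dz": 0.1,"roll": 0,"fingers": 1},
    {"dx": 0,"dy": 0,"dz": 0.1,"roll": 0,"fingers": 1},
    {"dx": 0,"dy": 0,"dz": 0.1,"roll": 0,"fingers": 1},
    {"dx": 0,"dy": 0,"dz": 0.05,"roll": 0,"fingers": 1},
    {"dx": 0,"dy": 0,"dz": 0.05,"roll": 0,"fingers": 1},
    {"dx": 0,"dy": 0,"dz": 0,"roll": 0,"fingers": 1},
    {"dx": 0,"dy": 0,"dz": 0,"roll": 0,"fingers": 1}
  ]
}}

```text
time: 10.22
tool_pos: [0.5087, 0.178, 0.1121]
tcp_rot: [-3.141, -0.068, -0.0]
wrist_force: [0.0, -0.1, -3.1]
width: 0.508
```

>>> {"op": "play_rows", "data": {
  "rows": [
    {"dx": 0,"dy": 0,"dz": 0.05,"roll": 0,"fingers": 1},
    {"dx": 0,"dy": 0,"dz": 0.05,"roll": 0,"fingers": 1},
    {"dx": 0,"dy": 0,"dz": 0,"roll": 0,"fingers": 1},
    {"dx": 0,"dy": 0,"dz": 0,"roll": 0,"fingers": 1}
  ]
}}

```text
time: 10.55
tool_pos: [0.5088, 0.1781, 0.1087]
tcp_rot: [-3.141, -0.068, -0.001]
wrist_force: [-3.1, -0.2, 4.4]
width: 0.511
```

>>> {"op": "play_rows", "data": {
  "rows": [
    {"dx": 0,"dy": 0,"dz": 0.05,"roll": 0,"fingers": 1},
    {"dx": 0,"dy": 0,"dz": 0.03,"roll": 0,"fingers": 1},
    {"dx": 0,"dy": 0,"dz": 0,"roll": 0,"fingers": 1},
    {"dx": 0,"dy": 0,"dz": 0,"roll": 0,"fingers": 1}
  ]
}}

```text
time: 10.88
tool_pos: [0.5088, 0.178, 0.1058]
tcp_rot: [-3.141, -0.068, -0.001]
wrist_force: [-4.4, -1.9, 7.4]
width: 0.509
```

>>> {"op": "play_rows", "data": {
  "rows": [
    {"dx": 0,"dy": 0,"dz": 0.025,"roll": 0,"fingers": 1},
    {"dx": 0,"dy": 0,"dz": 0,"roll": 0,"fingers": 1},
    {"dx": 0,"dy": 0,"dz": 0,"roll": 0,"fingers": 1}
  ]
}}

```text
time: 11.13
tool_pos: [0.5088, 0.1781, 0.1055]
tcp_rot: [-3.141, -0.069, -0.001]
wrist_force: [-5.2, -2.4, 10.6]
width: 0.507
```

>>> {"op": "play_rows", "data": {
  "rows": [
    {"dx": 0,"dy": 0,"dz": 0.03,"roll": 0,"fingers": 1},
    {"dx": 0,"dy": 0,"dz": 0,"roll": 0,"fingers": 1},
    {"dx": 0,"dy": 0,"dz": 0,"roll": 0,"fingers": 1},
    {"dx": 0,"dy": 0,"dz": 0,"roll": 0,"fingers": 1}
  ]
}}

```text
time: 11.47
tool_pos: [0.5089, 0.1781, 0.1054]
tcp_rot: [-3.141, -0.068, -0.001]
wrist_force: [-8.2, -3.6, 17.5]
width: 0.504
```

>>> {"op": "play_rows", "data": {
  "rows": [
    {"dx": 0,"dy": 0,"dz": 0.02,"roll": 0,"fingers": 1},
    {"dx": 0,"dy": 0,"dz": 0,"roll": 0,"fingers": 1},
    {"dx": 0,"dy": 0,"dz": 0,"roll": 0,"fingers": 1},
    {"dx": 0,"dy": 0,"dz": 0,"roll": 0,"fingers": 1}
  ]
}}

```text
time: 11.8
tool_pos: [0.5089, 0.1781, 0.1054]
tcp_rot: [-3.141, -0.069, -0.001]
wrist_force: [-10.0, -3.4, 22.2]
width: 0.51
```

```bash
python3 - <<'E'
from h import *
for i in range(3):
    c=vision.read_camera("wrist"); s=bot.read_state(); print(s["time"],s["tool_pos"],s["width"],s["wrist_force"],s["torque"])
P=pts(c); r=np.hypot(P[...,0]-.5097,P[...,1]-.178)
for a,b in((0,.009),(.019,.022)):
    z=P[...,2][(r>a)&(r<b)&(P[...,2]>.115)&(P[...,2]<.145)]; print(a,len(z),np.median(z),np.percentile(z,[20,80]))
I=np.hstack([cv2.resize(rect(c["pixels"],c,.5097,.178,.128),(400,400)),cv2.resize(c["pixels"],(400,400))])
cv2.imwrite("pics/end.png",I[:,:,::-1])
E
```

```text
11.85 [0.5089111  0.17804979 0.10537438] 0.5080738637948846 [-10.81082677  -3.42276403  21.78281905] [-0.59778208  1.68791759 -0.01709345]
11.9 [0.50893039 0.17806736 0.10537943] 0.5097188798547674 [-10.58139285  -5.16341141  20.99373576] [-0.6703053   1.7195671   0.04357107]
11.95 [0.50891916 0.17806578 0.10536765] 0.5069833420043608 [-9.39110608 -3.58664888 21.78005144] [-0.63997063  1.71892669  0.00306411]
0 977 0.13639142105078542 [0.13593036 0.1368612 ]
0.019 1506 0.12763437167460034 [0.12713191 0.12830906]
```

View pics/end.png

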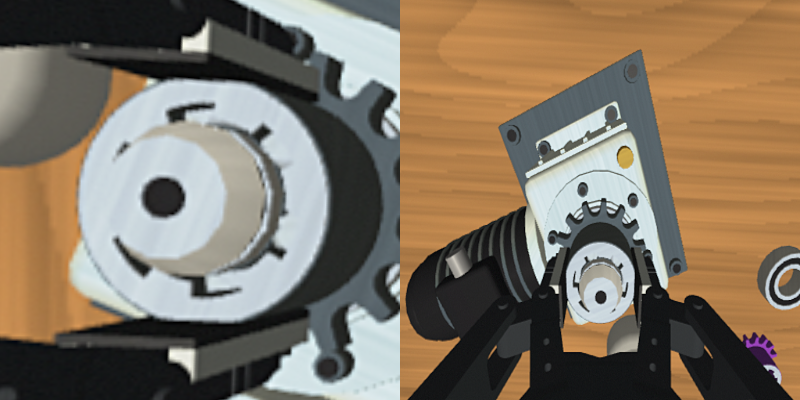

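The end view shows the boss seated between the pads, with the shaft end and circlip groove standing clear of it (groove line at about (268,200)). The boss top is 8.8 mm below the shaft end (9 expected). TCP z no longer moves as force rises, so it is on the hard stop. I'll relieve the 10 N side load and press slightly more.

>>> {"op": "play_rows", "data": {
  "rows": [
    {"dx": -0.025,"dy": 0.012,"dz": 0.01,"roll": 0,"fingers": 1},
    {"dx": 0,"dy": 0,"dz": 0.02,"roll": 0,"fingers": 1},
    {"dx": 0,"dy": 0,"dz": 0,"roll": 0,"fingers": 1},
    {"dx": 0,"dy": 0,"dz": 0,"roll": 0,"fingers": 1},
    {"dx": 0,"dy": 0,"dz": 0,"roll": 0,"fingers": 1},
    {"dx": 0,"dy": 0,"dz": 0,"roll": 0,"fingers": 1}
  ]
}}

```text
time: 12.45
tool_pos: [0.5089, 0.1781, 0.1053]
tcp_rot: [-3.14, -0.068, -0.004]
wrist_force: [-10.3, -2.2, 25.6]
width: 0.508
```

```bash
python3 - <<'E'
from h import *
for i in range(3):
    c=vision.read_camera("wrist"); s=bot.read_state()
print(s["time"],s["tool_pos"],s["wrist_force"],s["width"])
P=pts(c); r=np.hypot(P[...,0]-.5097,P[...,1]-.178); f=lambda a,b:np.median(P[...,2][(r>a)&(r<b)&(P[...,2]>.115)&(P[...,2]<.145)])
print("step shaft end - boss top",f(0,.009)-f(.019,.022))
print(bot.finish_job())
E
```

```text
12.6 [0.50892889 0.17804366 0.10532506] [-11.18460466  -3.25358192  25.73591479] 0.509887552163594
step shaft end - boss top 0.008782939387444066
the job is handed in; nothing more can be done
None
```

The sprocket is on the output shaft, boss up, meshed and pressed fully home. I handed the job in at 12.6 s with the gripper still holding it down at 90 N grip.

- **Fit:** I found the sprocket and shaft in the top and wrist cameras, gripped the boss and turned it about 10.5° to line up with the splines. It passed the spline tops with no contact force.
- **Fully down:** The last push readings rose from 10.6 to 25.7 N while the tool height stayed at about 105.3 mm, so it is on the hard stop. The boss top measured 8.8 mm below the shaft end (9 mm expected, within camera accuracy), and the circlip groove shows clear above it.
- **Not resolved:** A side force of about 11 N remains at the wrist. I tried to relieve it with a 1 mm shift, which didn't change it. It is well below the limits.
- **Refused moves:** The first two move calls were refused because some row fields were missing, and nothing moved.
- **Other items:** I saw no contact with the other things on the bench, but I did not take a final picture of the whole bench to confirm it.

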